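# Charge the milling jar from the locked media tray

## Task

Fetch the key from its stand, push it fully into the lock, turn it clockwise to its stop so that the media tray springs out, turn it back home, withdraw it and hang it back in its stand. Put every grinding cylinder that is in the tray into the steel jar with the blue beads, then take the stirring rod and stir the charge with its tip close to the jar's floor, at least three full rounds about the jar's middle and clear of it (about 25 mm out). Hang the rod back upright in its stand, spill nothing, leave the tray out for refilling, and leave the bottle, tub and tube rack where they are.

Things in the scene. Friction and masses are not known exactly. Their poses are not given: they have to be found in the camera images.
- key_bow (a point): Centre of the bow (grip plate) of the loose key. Key, 96 mm tall, upright: red bow 42 mm wide (key x) x 10 mm thick (key y) x 45 mm high; under it a brass collar disc 34 mm across, 6 mm thick; under that a steel blade 20 mm wide (x) x 5 mm thick (y) x 45 mm long (last 6 mm narrower, 14 x 3). The bow's centre is 28.5 mm above the collar's underside and 73.5 mm above the blade's tip. z up. The key is the same after half a turn. It starts hanging by its collar in the key stand.
- keystand_top (a point): Centre of the slot on the top face of the key stand (yellow 55 mm square plate, top 70 mm above the bench, on four thin posts with a 90 mm square black foot; fixed). Slot through the plate: 27 mm along x, 11 mm along y. The key hangs in it with its collar on the plate. z up.
- keyway (a point): Mouth of the lock's key slot, on the lock's vertical axis, on the top face of the brass lock barrel, 90 mm above the bench. Fixed to the magazine, so it does not turn with the lock; x runs along the slot when the lock is home, z up. The slot is 23.5 x 7.5 mm, with a 2 mm chamfer, deeper than the key blade, which goes in straight down until the key's collar rests on the barrel. The barrel (36 mm square) stands 10 mm out of a blue 72 mm wide housing 80 mm high.
- lock (a joint): Angle of the lock barrel, rad: 0 = home (key goes in and out), grows clockwise seen from above to its stop at 1.2. Stays where it is left (0.04 N m of friction). The loose fit lets the key turn about 0.13 rad in the slot each way. It draws a bolt: past about 0.9 rad the tray is released.
- magazine_front (a point): The magazine (fixed): white steel housing 80 mm high that holds the locked media tray; this point is on the bench under the middle of its front face; x points into the housing (away from the open side), y to the left, z up. The housing reaches 135 mm in +x, from y = -190 (lock housing, its axis at x = 50, y = -154) to y = +120 mm.
- tray (a joint): How far the media tray has come out of the housing (in the magazine's -x), m: 0 shut, 0.12 fully out. Spring driven (2.4 N down to 1 N) and damped: it comes out by itself in about a second once the bolt is drawn and stays out.
- tray_mid (a point): Middle of the tray's floor, 12 mm above the bench; moves with the tray. Tray 118 mm (x) x 206 mm (y), lips 8 mm above its floor on the front and sides, and a rear wall (+x, towards the housing) 56 mm above its floor. z up.
- jar_floor (a point): Centre of the inner floor of the round steel milling jar, 14 mm above the bench; z up. Inner radius 93 mm, wall 5 mm, rim 79 mm above the inner floor. Fixed on a blue clamp disc of 110 mm radius.
- rodstand_top (a point): Centre of the hole on the top face of the rod stand (grey 55 mm square plate, top 145 mm above the bench, on four thin posts with a 90 mm square black foot; fixed). Hole through the plate, 26 mm in diameter. z up.
- rod_grip (a point): Centre of the green handle of the loose stirring rod; z points up along the rod. Handle 18 x 18 mm (x, y), 55 mm high; under it a black collar disc 40 mm across, 5 mm thick; under that a 12 mm steel rod with a round tip. Handle centre is 32.5 mm above the collar's underside and 162.5 mm above the tip. It starts hanging by its collar in the rod stand.
- rod_tip (a point): The lower end of the stirring rod.
- amber: Amber bottle with blue cap, 66 mm across, 150 mm tall, a bystander; origin under its base.
- tub: White tub, 60 mm across, 90 mm tall, a bystander; origin under its base.
- rack: Blue block rack of tubes, 80 x 120 x 35 mm plus tube tops, a bystander; origin under its base.
- cyl0_mid (a point): Centre of white ceramic grinding cylinder 0: 36 mm diameter, 38 mm long along its z, about 0.12 kg. None if there is no such cylinder this time. Those present start standing upright in a row in the shut tray.
- cyl1_mid (a point): Centre of white ceramic grinding cylinder 1: 36 mm diameter, 38 mm long along its z, about 0.12 kg. None if there is no such cylinder this time. Those present start standing upright in a row in the shut tray.
- cyl2_mid (a point): Centre of white ceramic grinding cylinder 2: 36 mm diameter, 38 mm long along its z, about 0.12 kg. None if there is no such cylinder this time. Those present start standing upright in a row in the shut tray.
- cyl3_mid (a point): Centre of white ceramic grinding cylinder 3: 36 mm diameter, 38 mm long along its z, about 0.12 kg. None if there is no such cylinder this time. Those present start standing upright in a row in the shut tray.
- bead0_center (a point): Centre of blue bead 0, a ball 24 mm in diameter that lies in the jar from the start.
- bead1_center (a point): Centre of blue bead 1, a ball 24 mm in diameter that lies in the jar from the start.
- bead2_center (a point): Centre of blue bead 2, a ball 24 mm in diameter that lies in the jar from the start.
- bead3_center (a point): Centre of blue bead 3, a ball 24 mm in diameter that lies in the jar from the start.
- bead4_center (a point): Centre of blue bead 4, a ball 24 mm in diameter that lies in the jar from the start.

How it is judged:
On the way, in this order (a step that is already met when the one before it is completed fails the run):
1. the key is fully in the lock and the lock is turned to its stop (horizontal distance between key_bow and keyway below 0.007 m and z of key_bow in the frame of keyway below 0.034 m and angle between key_bow's own z axis and vertical below 0.12 rad and value of joint lock above 1.1 rad), for 0.2 s.
2. with the key still fully in, the lock is turned back home (horizontal distance between key_bow and keyway below 0.007 m and z of key_bow in the frame of keyway below 0.034 m and angle between key_bow's own z axis and vertical below 0.12 rad and value of joint lock below 0.12 rad), for 0.2 s.
3. the key is withdrawn from the lock, which stays home (value of joint lock below 0.12 rad and z of key_bow in the frame of keyway above 0.075 m), for 0.2 s.
4. every grinding cylinder lies in the jar (horizontal distance between each of cyl0_mid, cyl1_mid, cyl2_mid, cyl3_mid and jar_floor below 0.09 m and z of each of cyl0_mid, cyl1_mid, cyl2_mid, cyl3_mid in the frame of jar_floor below 0.068 m), for 0.2 s.
5. stirring: rod tip deep in the jar on its -x side (all of step 4 and z of rod_tip in the frame of jar_floor below 0.024 m and horizontal distance between rod_tip and jar_floor below 0.09 m and x of rod_tip in the frame of jar_floor below -0.013 m), for 0.04 s.
6. stirring: then on the +x side (all of step 4 and z of rod_tip in the frame of jar_floor below 0.024 m and horizontal distance between rod_tip and jar_floor below 0.09 m and x of rod_tip in the frame of jar_floor above 0.013 m), for 0.04 s.
7. stirring: then on the +y side (all of step 4 and z of rod_tip in the frame of jar_floor below 0.024 m and horizontal distance between rod_tip and jar_floor below 0.09 m and y of rod_tip in the frame of jar_floor above 0.013 m and x of rod_tip in the frame of jar_floor between -0.012 and 0.012 m), for 0.04 s.
8. stirring: then on the -y side (all of step 4 and z of rod_tip in the frame of jar_floor below 0.024 m and horizontal distance between rod_tip and jar_floor below 0.09 m and y of rod_tip in the frame of jar_floor below -0.013 m and x of rod_tip in the frame of jar_floor between -0.012 and 0.012 m), for 0.04 s.
At the end, for the whole second after the job is handed in: All grinding cylinders and beads are in the jar (centres within 90 mm of its axis and below its rim); the key hangs upright in its stand and the rod in its own (within 10 mm of the middle, 6 mm in height, 0.12 rad of upright); the lock is home (below 0.12 rad) and the tray is out (over 0.1 m) (all of step 4 and horizontal distance between each of bead0_center, bead1_center, bead2_center, bead3_center, bead4_center and jar_floor below 0.09 m and z of each of bead0_center, bead1_center, bead2_center, bead3_center, bead4_center in the frame of jar_floor below 0.075 m and horizontal distance between key_bow and keystand_top below 0.01 m and z of key_bow in the frame of keystand_top between 0.0225 and 0.0345 m and angle between each of key_bow, rod_grip's own z axis and vertical below 0.12 rad and horizontal distance between rod_grip and rodstand_top below 0.01 m and z of rod_grip in the frame of rodstand_top between 0.0265 and 0.0385 m and value of joint lock below 0.12 rad and value of joint tray above 0.1 m); the robot touches nothing.
It fails at once if a bystander (bottle, tub, rack) is moved more than 30 mm or tipped (distance of any of amber, tub, rack from where it was at the start of the episode above 0.03 m or angle between any of amber, tub, rack's own z axis and vertical above 0.4 rad).
Of cyl0, cyl1, cyl2, cyl3 only 2 to 4 are there at a start; the rules pass over those that are not, and their reading is None.
At some moment in a run one of cyl0, cyl1, cyl2, cyl3 may be knocked a few centimetres aside while the robot is not near it.
It also fails if it takes over 210 s, if anything falls off the work surface, if the arm or the gripper's body presses on something with over 40 N, if the wrist force passes 120 N, or if a joint passes its speed limit or range.

## Robot

A 7-joint arm with a two-finger parallel gripper is mounted at the origin on the work surface. World frame = base frame: x ahead of the robot, y to its left, z up, the work surface at z = 0. Lengths are in m, angles in rad, forces in N, time in s.
With the tool pointing down it reaches from about 0.4 to 0.875 m from the base axis. Payload 6.5 kg.
Tool frame: the origin (TCP) lies midway between the tips of the shut fingers; the grasp point (between the pads) lies 19 mm behind it; z points along the fingers, y is the line along which they close (so a half turn about z gives the same grasp; the last joint's range is limited). The gripper opens to 85 mm and grips with 20 to 120 N. Pads are 22 mm wide; open, the fingers measure 114 mm over their backs; the gripper's body (76 mm by 85 mm) begins 54 mm behind the grasp point. The pads swing forward as they close: fully open they stand 13 mm farther back than shut.
Start: joints at [1.069, 0.536, -0.004, 1.538, 0.003, 1.067, -0.071], TCP at [0.274, -0.589, 0.231] pointing down, gripper open.
Joint ranges: [-2.7, 2.7], [-0.37, 2.16], [-1.27, 1.26], [0.24, 2.4], [-1.31, 4.45], [0.19, 1.91], [-2.76, 2.76]. Speed limits (rad/s): [2.39, 2.39, 3.14, 3.14, 3.14, 3.14, 3.14].

## Interface

Orientations are given as a unit quaternion [w, x, y, z].
In Python, from cell import * gives the robot as it stands. Calls block until the motion is done:
- move_ptp(position, orientation): joint-space move of the TCP to a pose.
- move_linear(position, rotation=None, max_speed=0.15): straight line of the TCP; rotation=None keeps the orientation; max_speed is the mean speed in m/s.
- set_joints(angles): joint-space move.
- set_gripper(opening, squeeze=None): opening from 0.0 (shut) to 1.0 (fully open); squeeze is the grip in N (None keeps the last); returns when the fingers have stopped.
- dwell(seconds).
- inverse_kinematics(position, orientation): joint angles nearest the present ones, or None.
- sense(): the state.
- get_image(name): name is "side" or "top"; returns the picture (420x560x3 uint8, red, green, blue); there is no depth.
- camera_info(name): a dict with "fovy" (degrees; the focal length in pixels is half the picture's height over the tangent of half this angle, whatever the lens; pixels are square), "cx", "cy" (the principal point, pixels), "rvec" (rotation vector, rad) and "tvec" (3), from world to camera coordinates, as OpenCV has them. Camera axes: x right, y down, z forward; pixel columns grow to the right and rows downward; lengths in m; the calibration is good to about 2 mm. A picture is of the moment at which its call begins. camera_info takes no time and is no camera call.
A pose or a line that the arm cannot do raises Unreachable and nothing moves.
- sign_off(): hands the job in; it is judged then, once.
The state is a dict: "time_s": time; "joint_pos": joint angles; "dq": joint speeds; "joint_efforts": joint torques, N m; "tool_pos": TCP position; "tcp_rot": TCP orientation; "contact_force": force on the tool from outside, world axes, zero at the start; "moment": the same for the moment, N m; "grip_width": opening from 0.0 (shut) to 1.0 (fully open); "grasp_force": force on a finger pad.
Only numpy, scipy, OpenCV 4.12 (cv2) and the standard library are available. Lean on these libraries where they do the work, as an engineer would, in place of code of your own. Each camera call takes 0.05 s, during which the arm holds its last target. There are 200 camera calls.

## Working session

There is one attempt and no reset: what is moved stays moved. The work goes in short steps, each a Python script; the robot and the scene stay as the last script left them, time stands still between calls to the robot, and variables do not carry over. Pictures are saved under pics/ and viewed, at most 14 in all, crops included, and the job is handed in when it is done.

```bash
mkdir -p pics; ls; python3 - <<'E'
from cell import *
import cv2
for n in("top","side"):
    cv2.imwrite(f"pics/{n}0.png",get_image(n)[:,:,::-1]); print(n,camera_info(n))
s=sense();print(s)
E
```

```text
pics
top {'fovy': 54.632794430597976, 'cx': 277.52312870039, 'cy': 211.92284629667168, 'rvec': array([ 2.16551546, -2.1378589 ,  0.15813518]), 'tvec': array([0.01900661, 0.55504596, 1.25370856])}
side {'fovy': 51.89243517022483, 'cx': 280.09817158206965, 'cy': 210.28400995356645, 'rvec': array([ 0.59468293, -2.65098706,  1.14290078]), 'tvec': array([0.49232549, 0.24775543, 0.9539735 ])}
{'time_s': 0.1, 'joint_pos': array([ 1.06878061,  0.53711478, -0.00444994,  1.53874079,  0.00259756,
        1.06726658, -0.07119018]), 'dq': array([ 0.00038198,  0.00049361, -0.00024613, -0.00196567,  0.00022304,
       -0.00041357, -0.00032934]), 'joint_efforts': array([ 2.50694298e-03, -5.84566569e+01,  1.05191544e+00, -2.59774876e+01,
        1.26867823e-02,  4.58791677e-03,  1.16168843e-05]), 'tool_pos': array([ 0.27416372, -0.58875092,  0.23049785]), 'tcp_rot': array([-7.30739003e-04,  9.76341867e-01,  2.16231306e-01, -2.15504648e-04]), 'contact_force': array([ 0.30948075, -0.09992671, -0.37808176]), 'moment': array([ 0.02716095,  0.01649766, -0.04462921]), 'grasp_force': 0.0, 'grip_width': 1.0007641466144264}
```

View pics/top0.png

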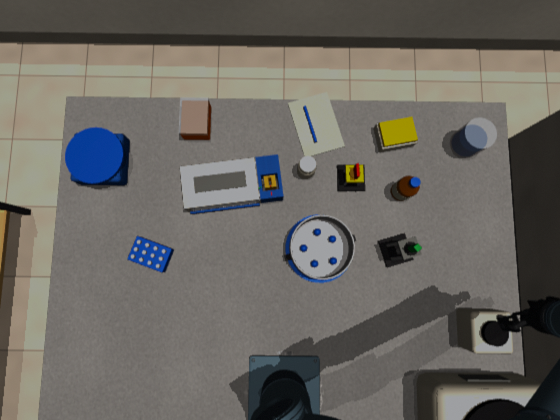

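View pics/side0.png

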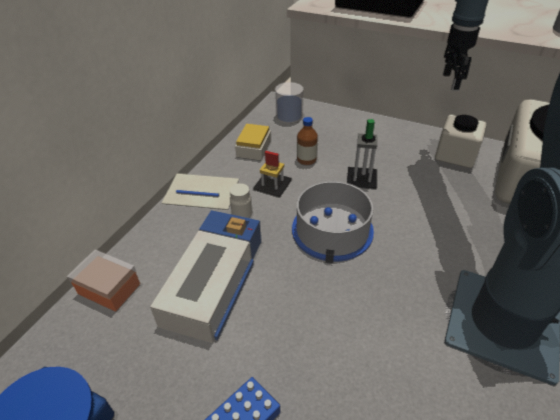

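The top view shows +x up and +y left. The magazine is around (225,185) with the lock at (270,182), key stand at (352,176), jar at (320,247), rod stand at (400,248), tub at (307,167) and bottle at (405,188). The rack is at (150,253). Next I'll look at enlarged crops.

```bash
python3 - <<'E'
import cv2,numpy as np
t=cv2.imread("pics/top0.png");s=cv2.imread("pics/side0.png")
a=cv2.resize(t[145:220,250:370],None,fx=5,fy=5,interpolation=cv2.INTER_CUBIC)[:375]
b=cv2.resize(t[225:275,380:430],None,fx=4,fy=4,interpolation=cv2.INTER_CUBIC)
c=np.zeros((600,800,3),np.uint8);c[:375,:600]=a;c[:200,600:]=b
d=cv2.resize(s[140:195,235:295],None,fx=4,fy=4,interpolation=cv2.INTER_CUBIC);c[380:600,:240]=d
d=cv2.resize(s[205:260,195:265],None,fx=4,fy=4,interpolation=cv2.INTER_CUBIC);c[380:600,245:525]=d
d=cv2.resize(s[115:190,340:385],None,fx=4,fy=4,interpolation=cv2.INTER_CUBIC);c[300:600,620:800]=d
cv2.imwrite("pics/crop0.png",c)
E
```

```text
(no output)
```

View pics/crop0.png

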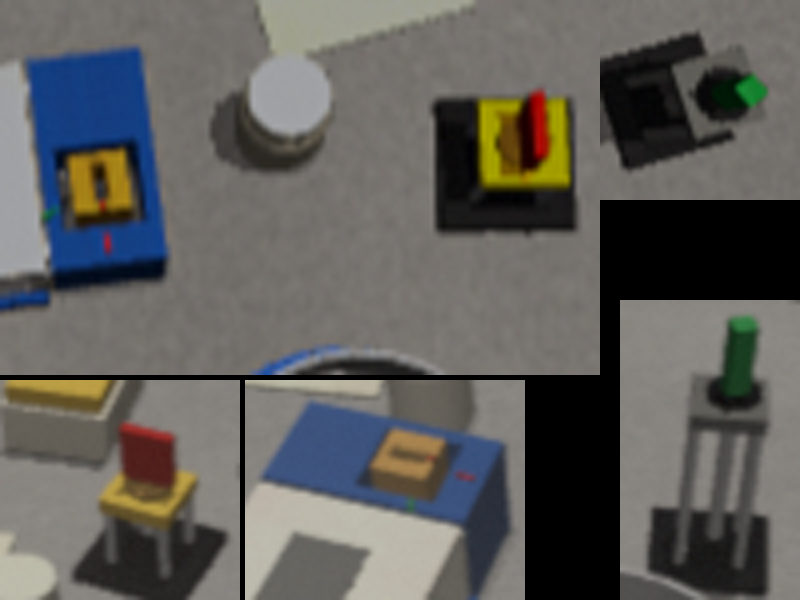

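```bash
cat > h.py <<'E'
from cell import *
import numpy as np, cv2
from scipy.spatial.transform import Rotation as R
def cam(n):
    c=camera_info(n); f=210/np.tan(np.radians(c["fovy"])/2)
    return np.array([[f,0,c["cx"]],[0,f,c["cy"]],[0,0,1.]]),cv2.Rodrigues(c["rvec"])[0],c["tvec"]
def ray(n,uv):
    K,Rm,t=cam(n); return -Rm.T@t, Rm.T@np.linalg.inv(K)@np.array([uv[0],uv[1],1.])
def onz(n,uv,z):
    o,d=ray(n,uv); return o+d*(z-o[2])/d[2]
def tri(ut,us):
    (a,d),(b,e)=ray("top",ut),ray("side",us)
    s=np.linalg.lstsq(np.c_[d,-e],b-a,rcond=None)[0]; p,q=a+d*s[0],b+e*s[1]
    return (p+q)/2, np.linalg.norm(p-q)
def px(n,P):
    K,Rm,t=cam(n); c=camera_info(n); return cv2.projectPoints(np.float64(P).reshape(-1,1,3),c["rvec"],c["tvec"],K,None)[0][:,0]
def mask(im,lo,hi,box):
    h=cv2.cvtColor(im,cv2.COLOR_RGB2HSV); m=cv2.inRange(h,np.array(lo),np.array(hi))
    o=np.zeros_like(m); x0,y0,x1,y1=box; o[y0:y1,x0:x1]=m[y0:y1,x0:x1]; return o
def blobs(m,amin=8):
    n,_,st,ce=cv2.connectedComponentsWithStats(m); return [(ce[i],st[i]) for i in range(1,n) if st[i][4]>=amin]
def hull_rect(n,m,z):
    "min-area rectangle in world at height z of all mask pixels"
    ys,xs=np.nonzero(m); P=np.array([onz(n,(x,y),z)[:2] for x,y in zip(xs,ys)])
    (c,wh,a)=cv2.minAreaRect((P*1000).astype(np.float32)); return np.array(c)/1000,wh,a
def q(yaw):
    "tool down, tool closing axis (y) at world angle yaw"
    y=np.array([np.cos(yaw),np.sin(yaw),0]);z=np.array([0,0,-1.]);x=np.cross(y,z)
    r=R.from_matrix(np.c_[x,y,z]).as_quat(); return r[[3,0,1,2]]
E
python3 - <<'E'
from h import *
T=cv2.imread("pics/top0.png")[:,:,::-1].copy();S=cv2.imread("pics/side0.png")[:,:,::-1].copy()
print("cam",ray("top",(0,0))[0],ray("side",(0,0))[0])
def rep(nm,n,m,z):
    c,wh,a=hull_rect(n,m,z); b=max(blobs(m),key=lambda t:t[1][4]); print(nm,n,c.round(4),np.round(wh,1),round(a,1),"cen",onz(n,b[0],z).round(4),b[1])
rep("barrel","top",mask(T,(8,120,60),(28,255,255),(255,165,290,200)),.09)
rep("plate","top",mask(T,(22,120,60),(38,255,255),(335,155,372,195)),.07)
rep("plate","side",mask(S,(14,100,60),(32,255,255),(255,155,292,175)),.07)
rep("barrel","side",mask(S,(8,90,100),(22,255,255),(220,205,262,245)),.09)
for n,I,b in(("top",T,(335,155,372,195)),("side",S,(255,145,290,175))):
    m=mask(I,(0,120,60),(6,255,255),b)|mask(I,(172,120,60),(180,255,255),b); print("red",n,[(c.round(1),s) for c,s in blobs(m)])
m=mask(T,(45,100,60),(80,255,255),(385,230,430,265));rep("rodtop","top",m,.205)
m=mask(S,(45,80,30),(80,255,255),(355,110,385,150));print(blobs(m))
m=mask(T,(100,120,60),(130,255,255),(296,222,345,272))
for c,s in blobs(m):print("bead",onz("top",c,.026).round(3),s[4])
m=mask(T,(100,120,40),(130,255,255),(280,205,360,290));rep("disc","top",m,.014)
g=cv2.cvtColor(T,cv2.COLOR_RGB2GRAY);c=cv2.HoughCircles(g[205:290,275:365],cv2.HOUGH_GRADIENT,1,200,param1=100,param2=20,minRadius=28,maxRadius=40);print(c)
m=mask(T,(0,0,150),(180,60,255),(170,150,275,215));rep("mag","top",m,.08)
E
```

```text
cam [0.37406736 0.03339731 1.31877999] [0.20053794 0.68187819 0.84181902]
barrel top [0.6434 0.0523] [39.8 37.6] 8.0 cen [0.6438 0.0527 0.09  ] [263 175  14  14 140]
plate top [ 0.6758 -0.2137] [54.8 57. ] 0.8 cen [ 0.6736 -0.2135  0.07  ] [345 165  19  18 215]
plate side [ 0.6722 -0.2053] [66.9 52.5] 24.3 cen [ 0.6715 -0.2021  0.07  ] [260 163  24  12 203]
barrel side [0.6424 0.0535] [36.3 36.9] 9.5 cen [0.6421 0.0537 0.09  ] [227 218  18  12 151]
red top [(array([357.1, 168.9]), array([356, 163,   3,  14,  36], dtype=int32))]
red side [(array([271.3, 158. ]), array([265, 151,  13,  15, 159], dtype=int32))]
rodtop top [ 0.4387 -0.357 ] [17.  15.9] 44.3 cen [ 0.4388 -0.3573  0.205 ] [414 244   8   8  41]
[(array([369.42105263, 128.90225564]), array([365, 119,   9,  20, 133], dtype=int32))]
bead [ 0.52  -0.038  0.026] 13
bead [ 0.495 -0.1    0.026] 35
bead [ 0.473 -0.148  0.026] 38
bead [ 0.443 -0.057  0.026] 37
bead [ 0.404 -0.151  0.026] 37
bead [ 0.394 -0.091  0.026] 38
bead [ 0.373 -0.038  0.026] 10
disc top [ 0.4385 -0.0829] [215.6 166.3] 10.6 cen [ 0.3598 -0.0738  0.014 ] [288 260  55  23 195]
[[[46.5 41.5 31.6]]]Traceback (most recent call last):
  File "<stdin>", line 18, in <module>
  File "<stdin>", line 5, in rep
  File "h.py", line 24, in hull_rect
    ys,xs=np.nonzero(m); P=np.array([onz(n,(x,y),z)[:2] for x,y in zip(xs,ys)])
                                     ~~~^^^^^^^^^^^
  File "h.py", line 10, in onz
    o,d=ray(n,uv); return o+d*(z-o[2])/d[2]
        ~~~^^^^^^
  File "h.py", line 8, in ray
    K,Rm,t=cam(n); return -Rm.T@t, Rm.T@np.linalg.inv(K)@np.array([uv[0],uv[1],1.])
           ~~~^^^
  File "h.py", line 5, in cam
    c=camera_info(n); f=210/np.tan(np.radians(c["fovy"])/2)
ValueError: time passes only in moves, steps and waits
```

```bash
python3 - <<'E'
s=open("h.py").read()
s=s.replace("def cam(n):","import functools\ncamera_info=functools.lru_cache(camera_info)\n@functools.lru_cache\ndef cam(n):")
open("h.py","w").write(s)
E
python3 - <<'E'
from h import *
T=cv2.imread("pics/top0.png")[:,:,::-1].copy();S=cv2.imread("pics/side0.png")[:,:,::-1].copy()
print("jar rim",onz("top",(321.5,246.5),.093))
print("key tri",tri((357.1,168.9),(271.3,158)))
m=mask(T,(0,0,130),(180,60,255),(170,150,262,215)); m=cv2.morphologyEx(m,cv2.MORPH_OPEN,np.ones((3,3),np.uint8)); c,wh,a=hull_rect("top",m,.08);print("mag",c,wh,a)
# slot line of barrel: dark pixels inside; bow edge line in top: 
m=mask(T,(0,120,60),(6,255,255),(335,155,372,195))|mask(T,(172,120,60),(180,255,255),(335,155,372,195))
ys,xs=np.nonzero(m);print(hull_rect("top",m,.1))
# plate edge angles using contour approx
for nm,lo,hi,box,z in(("plate",(20,100,50),(38,255,255),(335,155,372,195),.07),("barrel",(8,100,60),(28,255,255),(255,165,290,200),.09),("rodgrey",(0,0,70),(180,60,140),(397,236,422,263),.145)):
    I=cv2.resize(T,None,fx=4,fy=4,interpolation=cv2.INTER_CUBIC); m=mask(I,lo,hi,[4*v for v in box]); ys,xs=np.nonzero(m)
    P=np.array([onz("top",((x+.5)/4-.5,(y+.5)/4-.5),z)[:2] for x,y in zip(xs[::2],ys[::2])])
    print(nm,cv2.minAreaRect((P*1000).astype(np.float32)))
m=mask(T,(0,0,0),(180,255,45),(375,230,418,270));c=max(blobs(m),key=lambda b:b[1][4]);print("foot",hull_rect("top",m,0.008))
m=mask(S,(0,0,0),(180,255,45),(340,160,385,190));print("foot side",hull_rect("side",m,0.008))
E
```

```text
jar rim [ 0.44375046 -0.10726117  0.093     ]
key tri (array([ 0.68139832, -0.21837835,  0.09648229]), np.float64(0.00544835344119977))
mag [0.64065833 0.20847141] (134.07763671875, 236.3248291015625) 8.016341209411621
(array([ 0.68132019, -0.21643524]), (6.1730194091796875, 41.11264419555664), 89.12029266357422)
plate ((676.6576538085938, -214.31661987304688), (58.829349517822266, 59.16548156738281), 0.8178239464759827)
barrel ((643.6185913085938, 52.84752655029297), (40.9179573059082, 39.91908264160156), 8.021346092224121)
rodgrey ((437.04022216796875, -357.1420593261719), (76.9806900024414, 69.0416259765625), 0.7137235999107361)
foot (array([ 0.44415399, -0.36468481]), (87.65575408935547, 113.61038208007812), 17.389989852905273)
foot side (array([ 0.43933911, -0.35032446]), (82.43541717529297, 92.76238250732422), 16.650951385498047)
```

```bash
python3 - <<'E'
from h import *
D=np.radians
for s in(90,-90):
    for nm,p,y in(("key",[.677,-.215,.0825],.5),("lock",[.643,.053,.11],8),("lockT",[.643,.053,.11],8-76),("rod",[.44,-.357,.165],17),("jar",[.444,-.107,.15],0)):
        j=inverse_kinematics(p,q(D(s+y))); print(s,nm,None if j is None else np.round(j,2))
E
```

```text
90 key [ 0.61  0.89 -0.62  1.42  0.56  1.01  1.45]
90 lock [ 0.34  0.8  -0.76  1.6   0.63  0.99  1.09]
90 lockT [ 0.25  0.75 -0.61  1.61  0.5   0.94 -0.14]
90 rod [ 1.12  0.58 -0.7   1.79  0.45  0.94  2.09]
90 jar [ 0.73  0.42 -0.71  2.07  0.39  0.78  1.35]
-90 key [ 0.25  0.8  -0.01  1.45  0.01  0.89 -1.33]
-90 lock [-0.02  0.68 -0.18  1.63  0.15  0.85 -1.7 ]
-90 lockT [-0.8   0.98  1.08  1.68 -0.96  1.11 -2.18]
-90 rod [ 0.63  0.48 -0.04  1.82  0.02  0.85 -0.69]
-90 jar [ 0.28  0.34 -0.16  2.09  0.08  0.71 -1.51]
```

```bash
python3 - <<'E'
from h import *
D=np.radians
Q=q(D(90.3))
move_ptp([.677,-.215,.25],Q)
set_gripper(.6,40)
move_linear([.677,-.215,.16],Q)
move_linear([.677,-.215,.0825],Q,.06)
print(sense()["contact_force"])
set_gripper(0,40)
s=sense();print(s["grip_width"],s["grasp_force"],s["contact_force"])
cv2.imwrite("pics/t1.png",get_image("top")[:,:,::-1]);cv2.imwrite("pics/s1.png",get_image("side")[:,:,::-1])
move_linear([.677,-.215,.18],Q,.1)
Q=q(D(98))
move_linear([.643,.053,.18],Q,.12)
s=sense();print(s["grip_width"],s["grasp_force"],s["tool_pos"],s["time_s"])
T=get_image("top");S=get_image("side")
cv2.imwrite("pics/t2.png",T[:,:,::-1]);cv2.imwrite("pics/s2.png",S[:,:,::-1])
a=cv2.resize(S[140:240,180:300],None,fx=4,fy=4,interpolation=cv2.INTER_CUBIC)
b=cv2.resize(T[145:215,230:300],None,fx=4,fy=4,interpolation=cv2.INTER_CUBIC)
c=np.zeros((400,770,3),np.uint8);c[:,:480]=a;c[:280,485:765]=b;cv2.imwrite("pics/c2.png",c[:,:,::-1])
E
```

```text
[0.24597306 0.15221659 0.01187781]
0.11128047333591835 39.5185250043869 [0.92005976 0.04405841 0.86002276]
0.11186027337193467 39.36259925365448 [0.64312193 0.05236308 0.17994927] 8.775
```

View pics/c2.png

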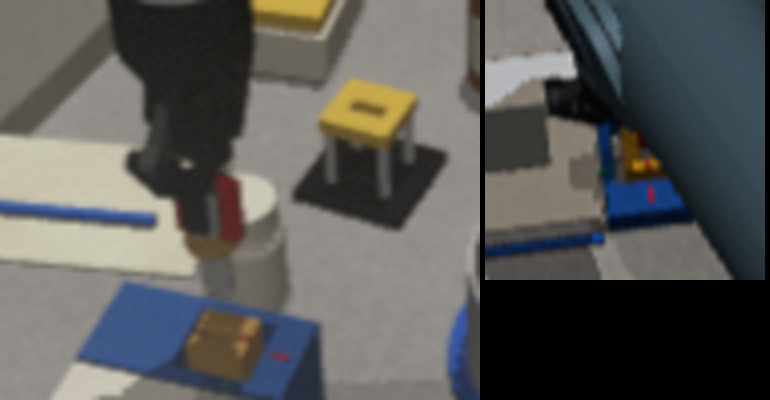

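```bash
python3 - <<'E'
from h import *
D=np.radians
S0=cv2.imread("pics/side0.png")[:,:,::-1].copy()
print("slot lock: top",onz("top",(269.6,181.6),.09),"side",onz("side",(234.6,223.6),.09))
print("stand slot side",onz("side",(271.6,166.4),.07))
def plane(uv,p,n):
    o,d=ray("side",uv); return o+d*((p-o)@n)/(d@n)
for f,p,yaw in(("s2",[.6431,.0524,.18],98),("s1",[.677,-.215,.0825],90.3)):
    S=cv2.imread(f"pics/{f}.png")[:,:,::-1].copy(); p=np.array(p)
    n=np.array([np.cos(D(yaw)),np.sin(D(yaw)),0]);kx=np.array([np.sin(D(yaw)),-np.cos(D(yaw)),0])
    b=(180,140,300,240) if f=="s2" else (240,130,300,190)
    m=mask(S,(0,110,50),(7,255,255),b)|mask(S,(172,110,50),(180,255,255),b)
    m=cv2.morphologyEx(m,cv2.MORPH_OPEN,np.ones((2,2),np.uint8))
    ys,xs=np.nonzero(m); print([ (c.round(1),s) for c,s in blobs(m)])
    pl=p+n*.005
    P=np.array([plane((x,y),pl,n)-p for x,y in zip(xs,ys)]); print(f,"kx",np.percentile(P@kx,[1,3,97,99]).round(4),"z",np.percentile(P[:,2],[1,99]).round(4))
    # brass collar 
    m=mask(S,(8,90,60),(22,255,255),(200,180,250,206) if f=="s2" else (0,0,1,1)); 
    for c,s in blobs(m): print("collar",c,s,(plane(c,p,n)-p)@kx,(plane(c,p,n)-p)[2])
E
```

```text
slot lock: top [0.64165569 0.05202896 0.09      ] side [0.64341381 0.05484049 0.09      ]
stand slot side [ 0.67621398 -0.21408525  0.07      ]
[(array([237.8, 192.8]), array([235, 185,   7,  16,  71], dtype=int32))]
s2 kx [-0.0253 -0.0243 -0.0135 -0.0123] z [-0.0058  0.0404]
collar [232.11111111 201.37777778] [227 199  12   6  45] 0.0009546321002024228 -0.018202445051239968
[(array([276.5, 160.1]), array([275, 154,   4,  13,  51], dtype=int32))]
s1 kx [-0.0248 -0.0247 -0.0143 -0.0142] z [-0.0036  0.0403]
```

```bash
python3 - <<'E'
from h import *
D=np.radians
S=cv2.imread("pics/s2.png")[:,:,::-1].copy()
h=cv2.cvtColor(S,cv2.COLOR_RGB2HSV)
for y in (190,193,196,199,202,206,209): print(y,[tuple(int(k) for k in v) for v in h[y,221:244]])
E
```

```text
190 [(24, 33, 194), (21, 36, 170), (12, 56, 119), (5, 86, 74), (0, 34, 45), (30, 19, 40), (10, 19, 41), (0, 7, 39), (15, 13, 40), (20, 19, 41), (15, 9, 54), (23, 14, 74), (12, 16, 78), (8, 57, 72), (1, 134, 78), (1, 147, 87), (1, 151, 88), (1, 149, 87), (3, 104, 91), (18, 35, 145), (26, 26, 196), (27, 25, 201), (26, 25, 200)]
193 [(26, 32, 201), (26, 32, 197), (19, 41, 167), (6, 88, 98), (3, 88, 64), (8, 23, 44), (20, 19, 41), (20, 19, 41), (20, 18, 42), (0, 12, 42), (23, 20, 51), (23, 15, 70), (23, 13, 79), (5, 45, 74), (2, 118, 78), (1, 141, 87), (2, 144, 90), (1, 149, 87), (2, 127, 88), (7, 73, 112), (18, 37, 166), (27, 25, 196), (28, 24, 200)]
196 [(26, 30, 202), (26, 32, 200), (22, 37, 179), (11, 64, 131), (5, 99, 85), (5, 57, 54), (8, 24, 42), (15, 12, 41), (15, 12, 43), (20, 19, 41), (30, 12, 44), (30, 13, 61), (18, 16, 78), (10, 22, 71), (3, 84, 73), (1, 139, 86), (2, 147, 87), (2, 143, 89), (1, 144, 85), (3, 103, 87), (10, 54, 100), (21, 30, 111), (19, 32, 110)]
199 [(24, 33, 201), (25, 33, 201), (25, 33, 201), (25, 33, 198), (23, 41, 170), (18, 79, 116), (18, 101, 91), (18,
[... 548 characters left out ...]
, 122), (17, 30, 120)]
206 [(24, 36, 198), (23, 36, 200), (22, 35, 199), (23, 34, 197), (23, 33, 199), (23, 34, 197), (23, 33, 194), (23, 32, 170), (19, 23, 122), (18, 13, 101), (12, 14, 92), (10, 8, 90), (23, 11, 90), (15, 11, 89), (10, 8, 91), (15, 11, 90), (18, 14, 88), (21, 26, 98), (18, 30, 110), (20, 28, 109), (21, 30, 110), (21, 31, 107), (18, 31, 108)]
209 [(21, 20, 129), (21, 21, 121), (22, 23, 120), (23, 25, 122), (23, 25, 124), (23, 24, 127), (23, 24, 127), (23, 16, 126), (17, 18, 131), (20, 14, 109), (15, 11, 93), (10, 8, 90), (15, 6, 90), (20, 8, 90), (23, 11, 90), (10, 8, 91), (15, 12, 85), (23, 25, 92), (18, 31, 107), (18, 30, 109), (21, 31, 108), (21, 31, 107), (18, 31, 106)]
```

```bash
python3 - <<'E'
from h import *
D=np.radians
p=np.array([.6431,.0524,.1675]);n=np.array([np.cos(D(98)),np.sin(D(98)),0]);kx=np.array([n[1],-n[0],0])
for z in(-.006,-.02,-.035):
  print("blade",z,px("side",[p+a*kx+b*n+[0,0,z] for a in(-.01,.01) for b in(-.0025,.0025)]).round(1).tolist())
for z in(.008,.02):
  print("bow",z,px("side",[p+a*kx+b*n+[0,0,z] for a in(-.021,.021) for b in(-.005,.005)]).round(1).tolist())
print("1mm kx",(px("side",[p+.001*kx])-px("side",[p])))
E
```

```text
blade -0.006 [[236.8, 201.7], [236.0, 203.0], [229.0, 200.1], [228.2, 201.4]]
blade -0.02 [[237.3, 206.0], [236.5, 207.4], [229.6, 204.4], [228.8, 205.8]]
blade -0.035 [[237.9, 210.6], [237.1, 212.0], [230.2, 209.0], [229.4, 210.4]]
bow 0.008 [[241.1, 197.4], [239.5, 200.2], [224.5, 194.1], [222.8, 196.8]]
bow 0.02 [[240.6, 193.6], [239.1, 196.3], [224.0, 190.2], [222.3, 192.9]]
1mm kx [[-0.39314167 -0.08051028]]
```

```bash
python3 - <<'E'
from h import *
D=np.radians
Q=q(D(98)); p=np.array([.643,.0535,.16])
move_linear(p,Q,.1); dwell(.2); f0=sense()["contact_force"]
move_linear(p-[0,0,.008],Q,.05); p[2]-=.008
n=0
while p[2]>.1026 and n<60:
    n+=1; p[2]=max(p[2]-.003,.1022); move_linear(p,Q,.03); f=sense()["contact_force"]-f0
    if np.abs(f[:2]).max()>1 or abs(f[2])>2: print(p.round(4),f.round(1))
    if f[2]>12 and p[2]>.106: p[2]+=.004; move_linear(p,Q,.03)
    l=np.linalg.norm(f[:2])
    if l>1.5: p[:2]+=f[:2]/l*min(.0008,.00015*l); 
    if n>40: break
s=sense();print(n,p,s["tool_pos"],s["contact_force"]-f0,s["moment"],s["time_s"])
cv2.imwrite("pics/s3.png",get_image("side")[:,:,::-1])
E
```

```text
[0.643  0.0535 0.146 ] [ 0.3 -1.1 -0.9]
[0.643  0.0535 0.143 ] [ 1.4  0.1 -1.3]
[0.643  0.0535 0.14  ] [ 1.3 -1.7 -1.3]
[0.6432 0.0532 0.137 ] [ 0.9 -1.4 -1.1]
[0.6433 0.053  0.131 ] [ 0.8 -2.1 -1.5]
[0.6435 0.0527 0.107 ] [ 1.4 -0.8 -0.8]
[0.6437 0.0526 0.104 ] [ 0.7 -1.2 -0.9]
[0.6437 0.0526 0.1022] [ 0.9 -1.5  2.3]
17 [0.64380711 0.05238434 0.1022    ] [0.64398558 0.05274981 0.10262251] [ 0.93925593 -1.53089465  2.27184424] [-0.03310023  0.11100467  0.01230725] 13.9833
```

```bash
python3 - <<'E'
from h import *
D=np.radians
p=np.array([.6437,.0525,.1020]); m0=sense()["moment"][2]
def turn(a0,a1,st):
    for a in np.linspace(a0,a1,st+1)[1:]:
        move_linear(p,q(D(98+a)),.1); s=sense()
        print(round(a,1),round(s["moment"][2]-m0,3),s["contact_force"].round(1))
turn(0,-60,6); turn(-60,-76.5,4)
dwell(.5); s=sense();print(s["time_s"],s["grip_width"],s["tool_pos"])
cv2.imwrite("pics/s4.png",get_image("side")[:,:,::-1]);cv2.imwrite("pics/t4.png",get_image("top")[:,:,::-1])
E
```

```text
-10.0 0.013 [-1.2 -1.9  5.3]
-20.0 0.029 [-0.6 -2.   6. ]
-30.0 0.006 [-1.2 -2.6  6.3]
-40.0 0.02 [-1.7 -4.   6.7]
-50.0 -0.015 [-1.2 -3.9  7. ]
-60.0 -0.007 [-2.5 -3.   7.6]
-64.1 -0.01 [-2.5 -3.2  7.7]
-68.2 -0.049 [-1.5 -3.4  8.2]
-72.4 -0.011 [-2.8 -3.2  7.3]
-76.5 0.037 [-2.9 -3.8  9.2]
17.4833 0.11469633234352321 [0.64359506 0.05101203 0.10258451]
```

View pics/s4.png

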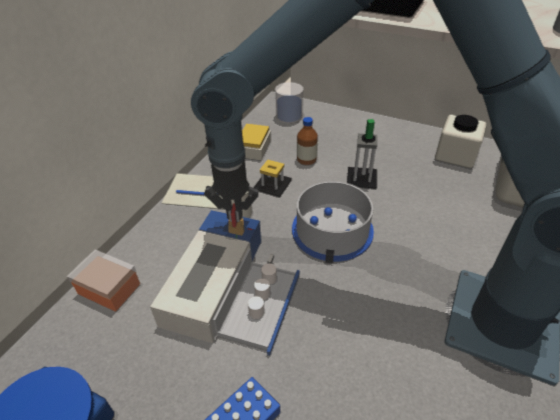

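```bash
python3 - <<'E'
from h import *
D=np.radians
p=np.array([.6437,.0525,.1020])
for a in(-79,-81,-83,-85):
    move_linear(p,q(D(98+a)),.1); dwell(.15); s=sense()
    print(a,s["moment"][2].round(3),s["contact_force"].round(1),s["tool_pos"].round(4),2*np.degrees(np.arctan2(s["tcp_rot"][2],s["tcp_rot"][1])).round(2))
    if abs(s["moment"][2])>.3: break
dwell(.3)
S=get_image("side");T=get_image("top")
cv2.imwrite("pics/s5.png",S[:,:,::-1]);cv2.imwrite("pics/t5.png",T[:,:,::-1])
a=cv2.resize(S[180:260,190:270],None,fx=5,fy=5,interpolation=cv2.INTER_CUBIC)
b=cv2.resize(T[145:225,220:300],None,fx=5,fy=5,interpolation=cv2.INTER_CUBIC);cv2.imwrite("pics/c5.png",np.hstack([a,b])[:,:,::-1])
E
```

```text
-79 0.404 [-3.8 -4.1 10. ] [0.6435 0.051  0.1026] 109.24
```

View pics/c5.png

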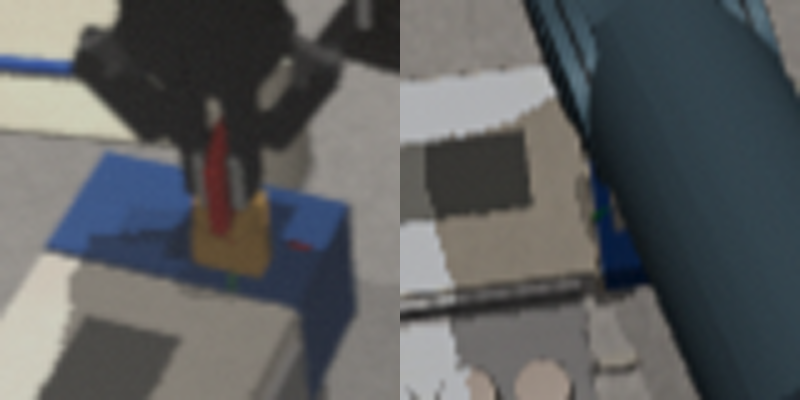

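The stop has been reached: the moment jumped to 0.4 N·m. Now I'll turn back home.

```bash
python3 - <<'E'
from h import *
D=np.radians
p=np.array([.6437,.0525,.1020])
for a in list(range(-70,1,10))+[3,5,7,9]:
    move_linear(p,q(D(98+a)),.1); s=sense()
    if a>=0: dwell(.15); s=sense(); print(a,s["moment"][2].round(3),s["contact_force"].round(1))
    if a>0 and abs(s["moment"][2])>.25: break
dwell(.3)
move_linear(p,q(D(98)),.1)
s=sense();print(s["contact_force"],s["moment"],s["tool_pos"],s["time_s"])
E
```

```text
0 0.016 [-3.2 -2.2  7.3]
3 0.023 [-2.7 -1.3  8. ]
5 0.013 [-1.7 -2.2  7.3]
7 0.027 [-2.2 -1.9  7.3]
9 -0.223 [-1.3 -1.4  7.1]
[ 0.3352682  -0.76147998  5.97524541] [-0.08468571  0.10347149 -0.03892218] [0.64424686 0.05273173 0.10258423] 23.325
```

```bash
python3 - <<'E'
from h import *
D=np.radians
p=np.array([.6440,.0527,.1026]); Q=q(D(98))
for z in np.arange(.107,.166,.006):
    move_linear([p[0],p[1],z],Q,.05); f=sense()["contact_force"]
    if np.abs(f).max()>4: print(z,f.round(1))
move_linear([p[0],p[1],.18],Q,.1); dwell(.25); print(sense()["contact_force"])
Q=q(D(90.4))
move_linear([.677,-.215,.16],Q,.12); dwell(.3)
S=get_image("side");T=get_image("top"); s=sense();print(s["tool_pos"],s["time_s"],s["grip_width"])
cv2.imwrite("pics/s6.png",S[:,:,::-1]);cv2.imwrite("pics/t6.png",T[:,:,::-1])
a=cv2.resize(S[120:200,220:320],None,fx=4,fy=4,interpolation=cv2.INTER_CUBIC)
b=cv2.resize(S[195:275,190:290],None,fx=4,fy=4,interpolation=cv2.INTER_CUBIC);
c=cv2.resize(T[145:225,170:370],None,fx=4,fy=3.5,interpolation=cv2.INTER_CUBIC);cv2.imwrite("pics/c6.png",np.vstack([np.hstack([a,b]),c])[:,:,::-1])
p=s["tool_pos"]-[0,0,.0125];n=np.array([np.cos(D(90.4)),np.sin(D(90.4)),0]);kx=np.array([n[1],-n[0],0])
print("pred blade",px("side",[p+a*kx+b*n+[0,0,-.02] for a in(-.01,.01) for b in(-.0025,.0025)]).round(1).tolist())
print("pred bow",px("side",[p+a*kx+b*n+[0,0,.02] for a in(-.021,.021) for b in(-.005,.005)]).round(1).tolist())
E
```

```text
[ 0.72200585  0.23391893 -1.35635641]
[ 0.67699159 -0.21493393  0.1600032 ] 29.3667 0.11040786656659046
pred blade [[274.4, 150.4], [273.6, 151.3], [268.1, 148.7], [267.3, 149.7]]
pred bow [[277.9, 139.0], [276.4, 140.8], [264.5, 135.6], [262.8, 137.4]]
```

View pics/c6.png

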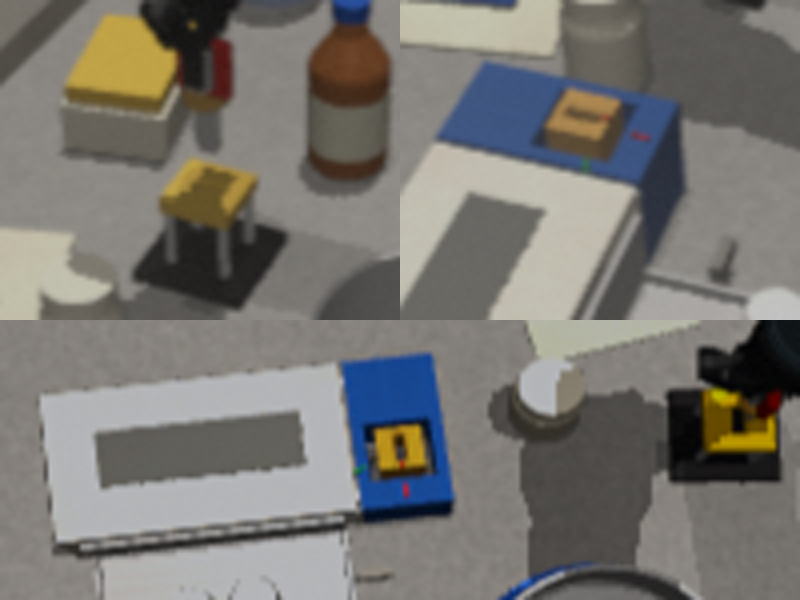

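```bash
python3 - <<'E'
from h import *
D=np.radians
p=np.array([.6768,-.2147,.14]); Q=q(D(90.4)); f0=sense()["contact_force"]
n=0
while p[2]>.083 and n<40:
    n+=1; p[2]=max(p[2]-.004,.0828); move_linear(p,Q,.04); f=sense()["contact_force"]-f0
    if np.abs(f).max()>2: print(p.round(4),f.round(1))
    if f[2]>10 and p[2]>.088: print("blocked"); break
    l=np.linalg.norm(f[:2])
    if l>1.5: p[:2]+=f[:2]/l*min(.0008,.0002*l)
else:
    set_gripper(.35); dwell(.2)
    move_linear([p[0],p[1],.16],Q,.08); move_linear([p[0],p[1],.25],Q); set_gripper(1.)
    move_ptp([.35,-.45,.3],q(D(90)))
    S=get_image("side");T=get_image("top"); print(sense()["time_s"])
    cv2.imwrite("pics/s7.png",S[:,:,::-1]);cv2.imwrite("pics/t7.png",T[:,:,::-1])
    a=cv2.resize(S[130:200,230:300],(280,280),interpolation=cv2.INTER_CUBIC)
    b=cv2.resize(S[250:350,210:310],(400,400),interpolation=cv2.INTER_CUBIC)
    c=cv2.resize(T[195:265,165:285],(480,280),interpolation=cv2.INTER_CUBIC)
    o=np.zeros((600,800,3),np.uint8);o[:280,:280]=a;o[:280,300:780]=c;o[290:600,:400]=b[:310]
    d=cv2.resize(T[210:285,280:360],None,fx=4,fy=4,interpolation=cv2.INTER_CUBIC);o[290:590,440:760]=d
    cv2.imwrite("pics/c7.png",o[:,:,::-1])
E
```

```text
38.2
```

View pics/c7.png

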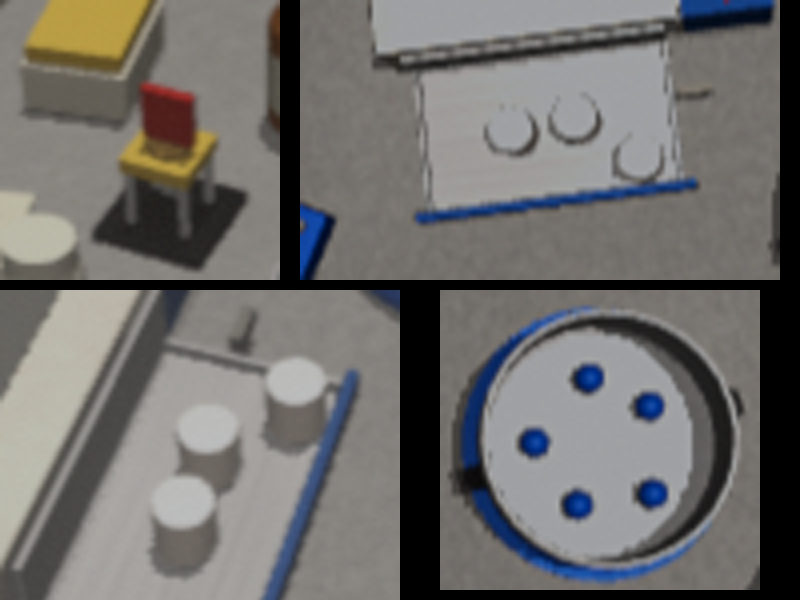

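```bash
python3 - <<'E'
from h import *
for s,t in(((261.6,284.6),(233.3,224)),((255.6,302.9),(217.6,226.8)),((283.6,272.6),(249.6,233.6))):
    print(onz("side",s,.05).round(4),onz("top",t,.05).round(4))
S=cv2.imread("pics/s7.png")[:,:,::-1].copy()
# tops: bright low-sat blobs in side view
g=cv2.cvtColor(S,cv2.COLOR_RGB2GRAY); 
for th in(195,205,212):
    m=np.zeros_like(g);m[260:330,240:300]=(g[260:330,240:300]>th)*255; print(th,[(c.round(1),onz("side",c,.05).round(4)[:2],s[2:]) for c,s in blobs(m,40)])
D=np.radians
p0=np.array([.645,.053])
for a in(8,98): 
    for xy in([.53,.11],[.53,.16],[.49,.06]):print(a,xy,np.round(inverse_kinematics([*xy,.03],q(D(a))) ,2) if inverse_kinematics([*xy,.03],q(D(a))) is not None else None)
E
```

```text
[0.5122 0.1662 0.05  ] [0.5131 0.1644 0.05  ]
[0.5012 0.2156 0.05  ] [0.5036 0.2133 0.05  ]
[0.4817 0.1139 0.05  ] [0.4836 0.1127 0.05  ]
195 []
205 []
212 []
8 [0.53, 0.11] [ 0.04  0.7  -0.43  1.92  0.48  0.62 -0.55]
8 [0.53, 0.16] [-0.03  0.72 -0.45  1.89  0.5   0.65 -0.65]
8 [0.49, 0.06] [ 0.12  0.65 -0.41  2.04  0.48  0.55 -0.5 ]
98 [0.53, 0.11] [ 0.25  0.79 -0.72  1.91  0.76  0.74  0.8 ]
98 [0.53, 0.16] [ 0.15  0.8  -0.71  1.88  0.76  0.76  0.72]
98 [0.49, 0.06] [ 0.33  0.73 -0.7   2.03  0.76  0.66  0.84]
```

```bash
cat > pick.py <<'E'
from h import *
D=np.radians; J=np.array([.444,-.107])
def pick(xy,yaw,zg=.017):
    Q=q(D(yaw)); move_ptp([*xy,.2],Q); set_gripper(.7,40)
    move_linear([*xy,.09],Q,.2); move_linear([*xy,zg],Q,.06); f=sense()["contact_force"]; set_gripper(0,40); s=sense()
    print("grip",s["grip_width"].round(3),s["grasp_force"].round(1),f.round(1))
    move_linear([*xy,.2],Q,.15); s=sense(); print("lift",s["grip_width"].round(3),s["grasp_force"].round(1),s["time_s"])
    return s["grip_width"]>.3 and s["grasp_force"]>5
def place(ang,yaw,r=.062,z=.036):
    xy=J+r*np.array([np.cos(D(ang)),np.sin(D(ang))]); Q=q(D(yaw))
    move_linear([*xy,.2],Q,.2); move_linear([*xy,.12],Q,.15); move_linear([*xy,z],Q,.05); print("down",sense()["contact_force"].round(1))
    set_gripper(.6); dwell(.2); move_linear([*xy,.13],Q,.1); move_linear([*xy,.2],Q,.2)
E
python3 - <<'E'
from pick import *
if pick([.4828,.1133],8): place(50,-40)
move_ptp([.42,-.3,.25],q(0)); 
S=get_image("side");T=get_image("top");print(sense()["time_s"])
a=cv2.resize(S[180:350,200:390],None,fx=3,fy=3,interpolation=cv2.INTER_CUBIC);cv2.imwrite("pics/c8.png",a[:,:,::-1])
cv2.imwrite("pics/t8.png",T[:,:,::-1])
E
```

```text
Traceback (most recent call last):
  File "pick.py", line 6, in pick
    print("grip",s["grip_width"].round(3),s["grasp_force"].round(1),f.round(1))
                 ^^^^^^^^^^^^^^^^^^^^^
AttributeError: 'float' object has no attribute 'round'
```

It has gripped and is still holding, so I'll continue from there.

```bash
sed -i 's/s\["grip_width"\].round(3),s\["grasp_force"\].round(1)/s["grip_width"],s["grasp_force"]/' pick.py
python3 - <<'E'
from pick import *
s=sense();print(s["grip_width"],s["grasp_force"],s["contact_force"].round(1))
move_linear([.4828,.1133,.2],q(D(8)),.15);s=sense();print(s["grip_width"],s["grasp_force"])
if s["grasp_force"]>5: place(50,-40)
move_ptp([.42,-.3,.25],q(0)); 
S=get_image("side");T=get_image("top");print(sense()["time_s"])
a=cv2.resize(S[180:350,200:390],None,fx=3,fy=3,interpolation=cv2.INTER_CUBIC);cv2.imwrite("pics/c8.png",a[:,:,::-1])
cv2.imwrite("pics/t8.png",T[:,:,::-1])
E
```

```text
0.4092523518714843 47.84676739946008 [-1.3 -1.5 18.1]
0.41045020772583873 39.90173041820526
down [-1.3 -3.4 -1.9]
51.475
```

View pics/c8.png

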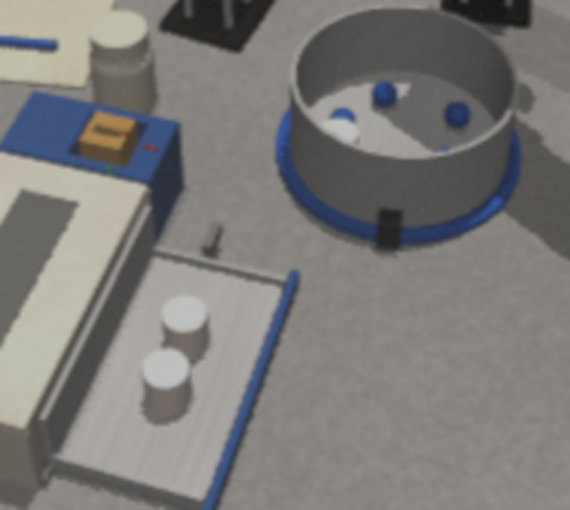

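One cylinder is in the jar, and the other two still stand in the tray unmoved, with tops at crop (185,313) and (167,370). I'll grip slightly higher for these.

```bash
python3 - <<'E'
from pick import *
ok=pick([.5127,.1653],8,.022)
if ok:
    place(-94,-4,z=.040)
    if pick([.5025,.2145],8,.022): place(195,105,z=.040)
move_ptp([.42,-.3,.3],q(D(90))); 
S=get_image("side");T=get_image("top");print(sense()["time_s"])
cv2.imwrite("pics/t9.png",T[:,:,::-1]);cv2.imwrite("pics/s9.png",S[:,:,::-1])
a=cv2.resize(T[205:290,200:360],None,fx=5,fy=5,interpolation=cv2.INTER_CUBIC);cv2.imwrite("pics/c9.png",a[:,:,::-1])
E
```

```text
grip 0.4093043955117394 39.60362434387207 [-0.1  0.1  0.8]
lift 0.40866482292525547 39.96053159236908 57.1167
down [-0.3  0.3 -1.6]
grip 0.40716316460162183 39.58611488342285 [-0.4 -0.6 -0. ]
lift 0.40808787881081643 39.943989515304565 68.8083
down [-0.3 -1.1 -1.2]
76.5083
```

View pics/c9.png

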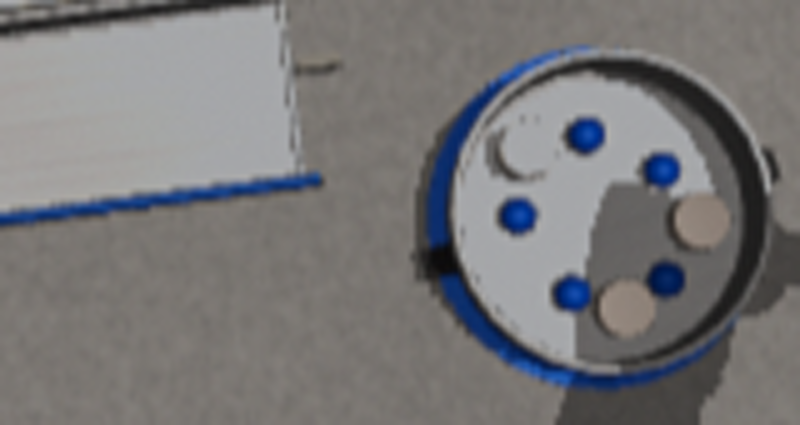

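All three cylinders stand in the jar with the five beads, at crop (525,150), (700,220) and (627,307), and the middle is clear. Next is the rod.

```bash
python3 - <<'E'
from pick import *
o,d=ray("side",(369.4,128.9)); print("side at z.1775",onz("side",(369.4,128.9),.1775))
xy=[.4388,-.357]; Q=q(D(-44))
j=inverse_kinematics([*xy,.31],Q); print(j)
move_ptp([*xy,.31],Q); set_gripper(.6,50)
move_linear([*xy,.235],Q); move_linear([*xy,.160],Q,.06); print(sense()["contact_force"].round(1))
set_gripper(0,60); s=sense(); print(s["grip_width"],s["grasp_force"],s["contact_force"].round(1))
move_linear([*xy,.166],Q,.03); print(sense()["contact_force"].round(1))
move_linear([*xy,.31],Q,.08); s=sense();print(s["grip_width"],s["contact_force"].round(1),s["time_s"])
move_linear([J[0],J[1],.31],Q,.12); dwell(.3)
S=get_image("side");T=get_image("top");cv2.imwrite("pics/s10.png",S[:,:,::-1]);cv2.imwrite("pics/t10.png",T[:,:,::-1])
a=cv2.resize(S[80:260,270:400],None,fx=3.3,fy=3.3,interpolation=cv2.INTER_CUBIC)[:594];cv2.imwrite("pics/c10.png",a[:,:,::-1])
s=sense();p=s["tool_pos"];print(p,"pred tip,collar",px("side",[[p[0],p[1],p[2]-.145],[p[0],p[1],p[2]-.0125]]))
E
```

```text
side at z.1775 [ 0.43729361 -0.35665985  0.1775    ]
[ 1.04318625  0.37279131 -0.57286901  1.64950568  0.21492697  1.18278435
 -0.34811329]
[ 0.8  0.  -0.1]
0.20946843008655655 58.52817406877875 [-0.2  0.   2.6]
[-1.4  0.4 -1.9]
0.21164893862373318 [ 0.2 -0.3 -0.8] 83.2583
[ 0.44399373 -0.10702609  0.30997992] pred tip,collar [[335.5994808  183.50039664]
 [339.70495801 137.79817108]]
```

View pics/c10.png

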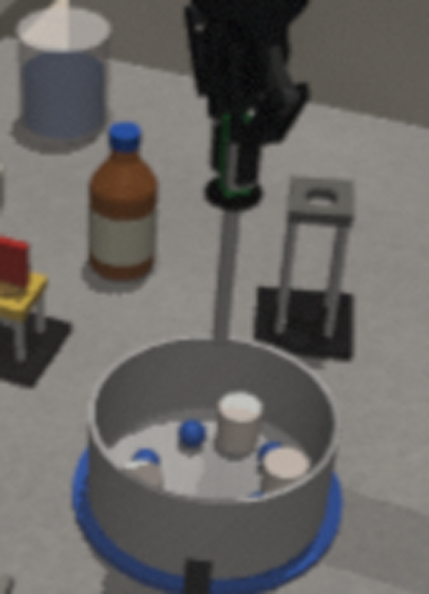

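```bash
python3 - <<'E'
from pick import *
Q=q(D(-44)); z=.168; r=.025
P=lambda a:[J[0]+r*np.cos(a),J[1]+r*np.sin(a),z]
a=P(np.pi); move_linear([a[0],a[1],.25],Q,.1); move_linear(a,Q,.06); dwell(.2)
f0=sense()["contact_force"];print(f0.round(1)); mx=0
N=14
for i in range(1,int(3.6*N)+1):
    move_linear(P(np.pi+2*np.pi*i/N),Q,.06); s=sense(); f=np.linalg.norm(s["contact_force"]-f0); mx=max(mx,f)
    if f>15: print("force",i,f); break
dwell(.1); print(mx,s["time_s"],s["grip_width"])
S=get_image("side");cv2.imwrite("pics/s11.png",S[:,:,::-1])
p=s["tool_pos"]; move_linear([p[0],p[1],.25],Q,.08); move_linear([J[0],J[1],.31],Q,.1)
print("hole",onz("side",(367,138.8),.145),sense()["time_s"])
E
```

```text
[ 0.4  0.4 -1.4]
1.9971982764926686 105.075 0.21361883698974196
hole [ 0.43970312 -0.35493516  0.145     ] 107.2
```

```bash
python3 - <<'E'
from pick import *
Q=q(D(-44)); p=np.array([.4388,-.3565,.31])
move_linear(p,Q,.12); dwell(.3); f0=sense()["contact_force"]
ok=True
while p[2]>.1605:
    p[2]=max(p[2]-.012,.1602); move_linear(p,Q,.06); f=sense()["contact_force"]-f0
    if np.abs(f).max()>3: print(p.round(4),f.round(1))
    if f[2]>8 and p[2]>.165: ok=False;print("blocked");break
if ok:
    set_gripper(.5); dwell(.3); move_linear([p[0],p[1],.24],Q,.08); move_linear([p[0],p[1],.31],Q)
    move_ptp([.3,-.5,.3],Q); dwell(.3)
    S=get_image("side");T=get_image("top");cv2.imwrite("pics/s12.png",S[:,:,::-1])
    o=np.zeros((600,800,3),np.uint8); o[:580,:800]=cv2.resize(S[110:255,190:390],(800,580),interpolation=cv2.INTER_CUBIC)
    cv2.imwrite("pics/c12.png",o[:,:,::-1]);cv2.imwrite("pics/t12.png",T[:,:,::-1])
print(sense()["time_s"])
E
```

```text
117.8333
```

View pics/c12.png

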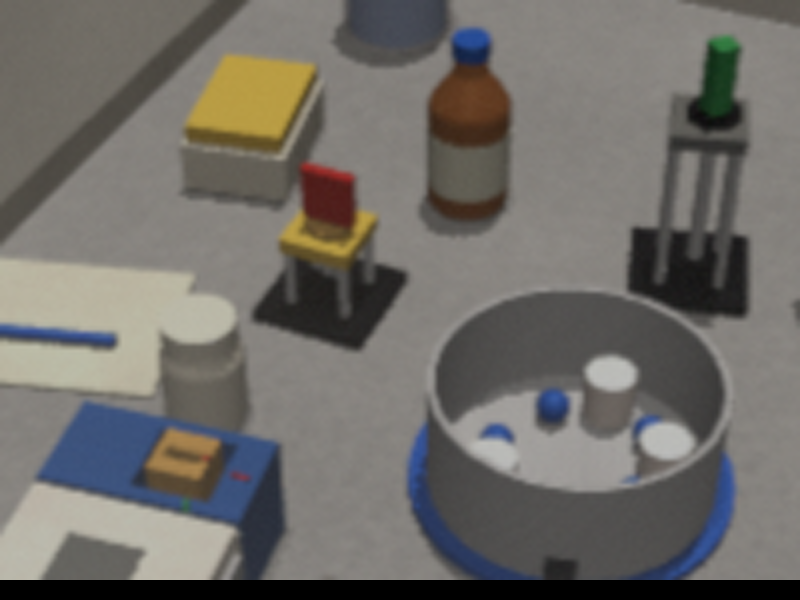

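View pics/t12.png

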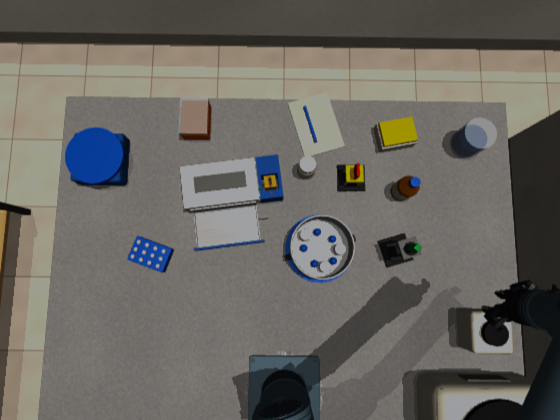

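The key hangs at (327,195) and the rod upright at (720,80) in the side crop. The lock is home, the tray is out and empty, the jar holds three cylinders and five beads, and the bystanders have not moved.

```bash
python3 -c "
from cell import *
print(sign_off())"
```

```text
the job is handed in; nothing more can be done
None
```

I handed the job in at about 118 s of the 210 s allowed; no verdict came back, but the last pictures show the key and rod back in their stands, lock home, tray out and empty, all three cylinders and five beads in the jar after about 3.6 rounds of stirring, and the bystanders unmoved.

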